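# Load the column carrier, then hold the column oven's lid open at 50 degrees

## Robot

A 7-joint arm with a two-finger parallel gripper is mounted at the origin on a cart in front of the work surface, level with it; the furniture and walls round the work are solid. World frame = base frame: x ahead of the robot, y to its left, z up, the work surface at z = 0. Lengths are in m, angles in rad, forces in N, time in s.
With the tool pointing down it reaches from about 0.35 to 0.9 m from the base axis. Payload 19.9 kg.
Tool frame: the origin (TCP) lies at the very end of the fingers, on their centre line; the grasp point (between the pads) lies 19 mm behind it; z points along the fingers, y is the line along which they close (so a half turn about z gives the same grasp; the last joint's range is limited). The gripper opens to 85 mm and grips with 20 to 120 N. Pads are 22 mm wide; open, the fingers measure 114 mm over their backs; the gripper's body (76 mm by 85 mm) begins 54 mm behind the grasp point. The pads swing forward as they close: fully open they stand 13 mm farther back than shut.
Start: joints at [1.181, 0.417, -0.01, 1.614, 0.005, 1.111, -0.053], TCP at [0.213, -0.588, 0.231] pointing down, gripper open.
Joint ranges: [-2.81, 2.81], [-0.39, 2.02], [-1.27, 1.25], [0.06, 2.57], [-1.19, 4.33], [0.19, 2], [-2.82, 2.82]. Speed limits (rad/s): [1.89, 1.89, 2.39, 2.39, 3.01, 3.01, 3.01].

## Interface

Orientations are given as a rotation vector (axis times angle).
In Python, from cell import r, optics gives the robot as it stands.
- The arm moves only by the tool play_rows, never from a script. Its argument "rows" is text: rows parted by semicolons, each of 7 numbers parted by spaces: the shift along the tool's x, y, z in mm, then the turn, a rotation vector about the tool's x, y, z in rad, then the closure, from 0 (fully open) to 1 (shut). A call has 1 to 5 rows; each row shifts and turns the commanded pose from where the row before left it, along the tool's axes as they then stand; what a row does not reach is not made up. A row lasts 1/8 s, in which the tool goes at most 62.5 mm and 10.7 degrees, less where a joint would pass 70% of its speed; a pose out of reach is approached as far as the arm can. A call is refused whole if a number of a shift passes 62.5 or a number of a turn 0.188, either way. A call with a gripper value outside its range is refused whole. The fingers move at their own pace and stop on an object; "newtons" is the grip in N (left out, the last holds). Time passes only in rows, so rows that do not move let the fingers close. It gives the time, the measured TCP pose, the force, the opening and the grip force at its end, in the units of the state.
- r.state(): the state, without advancing time (a new reading comes with each control period).
- optics.camera(name): name is "scene" or "top"; returns a dict with "frame" (400x640x3 uint8, red, green, blue), "fx", "fy", "cx", "cy" (pixels), "view" (4x4, takes a point from world to camera coordinates). Camera axes: x right, y down, z forward; pixel columns grow to the right and rows downward; lengths in m; the calibration is good to about 2 mm. A picture is of the moment at which its call begins. There is no depth.
- r.close_job(): hands the job in; it is judged then, once.
The state is a dict: "time": time; "joints": joint angles; "joint_vel": joint speeds; "joint_torque": joint torques, N m; "tool_pos": TCP position; "orientation": TCP orientation; "ft_force": force on the tool from outside, world axes, zero at the start; "wrist_torque": the same for the moment, N m; "grip_width": finger opening in m; "grasp_force": force on a finger pad.
Only numpy, scipy, OpenCV 4.12 (cv2) and the standard library are available. Lean on these libraries where they do the work, as an engineer would, in place of code of your own. Each camera call takes 0.05 s, during which the arm holds its last target. There are 200 camera calls.

## Task

Lay the two separation columns in the carrier, each in the nest made for its length and fully down in its cradles, while the column oven stays shut. Then lift the oven's lid, which falls shut by itself, by its handle to 50 degrees - never wider than 60, to keep the heat in - without letting it drop, and keep holding it there so that I can slide the carrier in: finish holding the lid, do not let go. Leave the timer, spanner and marker where they are.

Things in the scene. Friction and masses are not known exactly. Their poses are not given: they have to be found in the camera images.
- column_long: the longer steel column, 150 mm: round barrel 8.4 mm thick, at each end a hexagonal fitting 16 mm wide, 14 mm high (53 to 70 mm from the middle) and a 9 mm plug (70 to 75 mm). Grip the bare barrel between the fittings; its axis is 7 mm above the underside. Origin: middle of its underside; y along the column (ends alike), z up. Starts lying on the bench. 75 g
- column_short: the shorter column, of the same make but 120 mm long (fittings cover 38 to 55 mm from the middle, plugs 55 to 60 mm); barrel, fittings, origin and axes as for the longer one. 75 g
- carrier: loose 0.6 kg aluminium plate, 112 (x) by 178 (y) by 6 mm, flat on the bench, with four grey cradles making two nests along y, 70 mm apart; 15 mm high pull lip on its -x edge. Origin: middle of underside, z up. Cradle: open-topped pocket 18.8 mm wide with lead-in and outer end wall, floor 10 mm, walls 21 mm above the bench. Between a nest's two cradles the plate is bare: room for fingers
- long_nest (a point): where the underside middle of the seated 150 mm column lies: centre of the nest with 154 mm between its end walls and 102 mm of bare plate between its cradles, on the carrier's -x side (by the pull lip), at cradle floor height; axes as the carrier's, the column lies along y. The short column would fit here loosely, but it is not its nest
- short_nest (a point): the same for the 120 mm column: centre of the nest with 124 mm between its end walls and 72 mm of bare plate between its cradles, on the carrier's +x side, at cradle floor height; axes as the carrier's
- oven: the column oven: a squat white clamshell housing fixed on the bench, 140 mm deep (x), 216 mm wide (y), 83 mm high with the lid shut, small display and keys on its front. Origin: middle of its underside; x points from the front to the hinge side, z up. Includes its lid
- oven_lid (a joint): angle of the oven's lid in rad: 0 shut, grows as its front rises; 50 degrees = 0.873. The hinge axis runs along the oven's y. The lid weighs about 0.45 kg, has no stay and falls shut when let go; about 2 N upward on the handle lifts it
- oven_lid_handle (a point): middle of the lid's grip bar: straight round steel bar 10 mm thick, 100 mm long, along the oven's y, 46 mm in front of the lid's front face (40 mm free behind it). Shut, it is 65 mm above the bench, 186 mm in front of and 20 mm above the hinge axis. Can be pinched from above between its end posts and turns between the fingers as the lid rises
- oven_lid_hinge (a point): middle of the lid's hinge axis, at the far upper edge of the housing, 45 mm above the bench
- timer: bystander: white bench timer, 48 x 68 x 16 mm, to be left alone; origin at the middle of its underside
- spanner: bystander: flat open-ended spanner, 23 x 117 x 5 mm, to be left alone; origin at the middle of its underside
- marker: bystander: marker pen, 17 x 135 x 16 mm, at the left near the bench's front edge, to be left alone; origin at the middle of its underside

How it is judged:
On the way, in this order (a step that is already met when the one before it is completed fails the run):
1. both columns lie fully down in their own nests, let go, with the lid still shut (horizontal distance between column_long and long_nest below 0.005 m and z of column_long in the frame of long_nest between -0.003 and 0.003 m and angle between the y axis of each of column_long, column_short and the y axis of carrier, either way round below 0.06 rad and horizontal distance between column_short and short_nest below 0.005 m and z of column_short in the frame of short_nest between -0.003 and 0.003 m and contact force between the fingers and column_long below 0.2 N and contact force between the fingers and column_short below 0.2 N and value of joint oven_lid below 0.05 rad), for 0.2 s.
2. the lid is held open at 45 to 55 degrees (value of joint oven_lid between 0.785 and 0.96 rad and contact force between the fingers and oven above 0.5 N), for 0.5 s.
At the end, for the whole second after the job is handed in: Each column lies in its own nest (middle within 5 mm, height within 3 mm, along the nest within 0.06 rad), the carrier flat on the bench; the fingers hold the oven's lid still (over 0.5 N) at 50 degrees, within 5 either way (0.785 to 0.96 rad), and nothing else touches the oven (all of step 2 and horizontal distance between column_long and long_nest below 0.005 m and z of column_long in the frame of long_nest between -0.003 and 0.003 m and angle between the y axis of each of column_long, column_short and the y axis of carrier, either way round below 0.06 rad and horizontal distance between column_short and short_nest below 0.005 m and z of column_short in the frame of short_nest between -0.003 and 0.003 m and velocity of joint oven_lid between -0.1 and 0.1 rad/s and contact force between oven and carrier below 0.1 N and contact force between oven and column_long below 0.1 N and contact force between oven and column_short below 0.1 N and contact force between oven and timer below 0.1 N and contact force between oven and spanner below 0.1 N and contact force between oven and marker below 0.1 N and height (world z) of carrier below 0.01 m and angle between carrier's own z axis and vertical below 0.05 rad and linear speed of carrier below 0.01 m/s); the arm keeps its last pose, push and grip.
It fails at once if the lid is opened (over 0.12 rad) before both columns lie in their nests (value of joint oven_lid above 0.12 rad and not (horizontal distance between column_long and long_nest below 0.005 m and z of column_long in the frame of long_nest between -0.003 and 0.003 m and angle between the y axis of each of column_long, column_short and the y axis of carrier, either way round below 0.06 rad and horizontal distance between column_short and short_nest below 0.005 m and z of column_short in the frame of short_nest between -0.003 and 0.003 m)).
It fails at once if the lid is swung wider than 60 degrees (1.06 rad) (value of joint oven_lid above 1.06 rad).
It fails at once if the lid drops (it closes faster than 1.5 rad/s) (velocity of joint oven_lid below -1.5 rad/s).
It fails at once if the timer, spanner or marker is shifted by more than 20 mm (distance of any of timer, spanner, marker from where it was at the start of the episode above 0.02 m).
It also fails if it takes over 61 s, if anything falls off the work surface, if the arm or the gripper's body presses on something with over 40 N, if the wrist force passes 120 N, or if a joint passes its speed limit or range.

## Working session

There is one attempt and no reset: what is moved stays moved. The work goes in short steps, Python scripts to look and compute and a tool call to move; the robot and the scene stay as the last step left them, time stands still between calls to the robot, and variables do not carry over. Pictures are saved under pics/ and viewed, at most 11 in all, crops included, and the job is handed in when it is done.

Besides the shell and the picture viewer there is one more tool, called after "Request:" as a command line: name --argument value ..., lists and objects as JSON in quotes. play_rows: Moves the arm, as the interface text tells. Its arguments: {"type":"object","properties":{"rows":{"type":"string"},"newtons":{"type":"number"}},"required":["rows"]}

```bash
mkdir -p pics; ls
python3 - <<'E'
from cell import r, optics
import cv2,numpy as np,pickle
s=r.state(); print(s)
for n in("scene","top"):
    c=optics.camera(n); pickle.dump(c,open(n+'0.pkl','wb'))
    cv2.imwrite(f'pics/{n}0.png',c['frame'][:,:,::-1]); print(n,c['fx'],c['fy'],c['cx'],c['cy'],np.round(c['view'],4).tolist())
E
```

```text
pics
{'time': 0.0, 'joints': array([ 1.18148764,  0.41800314, -0.01032688,  1.61420077,  0.00467991,
        1.11071561, -0.05295998]), 'joint_vel': array([ 0.0011539 , -0.00186217,  0.00016748, -0.00026569,  0.00095943,
       -0.00126634,  0.00045904]), 'joint_torque': array([ 1.11203473e-03, -8.64434981e+01,  6.80221003e-01, -4.34896016e+01,
        1.92606024e-02,  7.42288597e-03, -1.19243964e-05]), 'tool_pos': array([ 0.21290562, -0.58722599,  0.23063078]), 'orientation': array([-3.09293992e+00, -5.43462052e-01,  4.57953835e-04]), 'ft_force': array([ 0.25200155, -0.15303553, -0.55680981]), 'wrist_torque': array([ 0.01247044,  0.01432137, -0.02009032]), 'grasp_force': 0.0, 'grip_width': 0.08535779558231302}
scene 417.90681728295164 417.90681728295164 319.2154723111024 201.69110123488176 [[-0.4702, -0.8824, -0.0186, 0.2911], [-0.5278, 0.298, -0.7954, 0.3274], [0.7074, -0.3641, -0.6058, 0.9608], [0.0, 0.0, 0.0, 1.0]]
top 370.6764299304354 370.6764299304354 311.9818208637214 197.35473551790446 [[0.0078, -1.0, 0.0024, 0.0369], [-0.9828, -0.0081, -0.1843, 0.5209], [0.1843, -0.0009, -0.9829, 0.9337], [0.0, 0.0, 0.0, 1.0]]
```

View pics/top0.png

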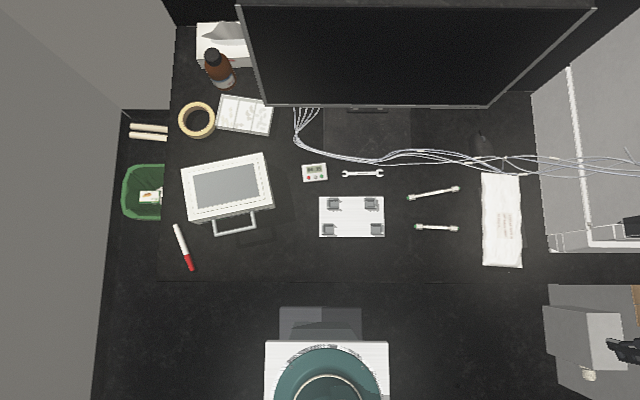

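View pics/scene0.png

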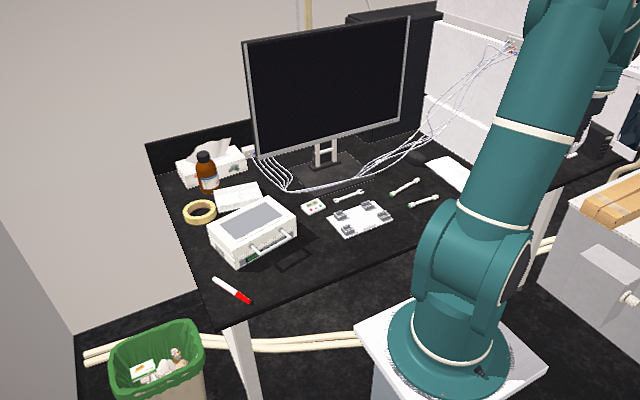

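The top view shows the carrier at about (352,216) with its wide-spaced nest nearer the robot. The columns are at (433,192) and (437,227), the oven at (228,187) with its handle bar at about (235,230), the timer at (314,172), the spanner at (362,173) and the marker at (184,247). The scene view agrees.

```bash
cat > h.py <<'E'
import cv2,numpy as np,pickle
from scipy.spatial.transform import Rotation as R
def load(n): return pickle.load(open(n+'.pkl','rb'))
def ray(c,uv,z):
    V=c['view'];uv=np.atleast_2d(uv).astype(float)
    d=np.c_[(uv[:,0]-c['cx'])/c['fx'],(uv[:,1]-c['cy'])/c['fy'],np.ones(len(uv))]@V[:3,:3]
    o=-V[:3,:3].T@V[:3,3]
    return o+d*((z-o[2])/d[:,2])[:,None]
def proj(c,p):
    q=np.atleast_2d(p)@c['view'][:3,:3].T+c['view'][:3,3]
    return np.c_[q[:,0]/q[:,2]*c['fx']+c['cx'],q[:,1]/q[:,2]*c['fy']+c['cy']]
def grab(n,tag):
    from cell import optics
    c=optics.camera(n); pickle.dump(c,open(n+tag+'.pkl','wb')); return c
E
python3 - <<'E'
from h import *
c=load('top0'); f=c['frame']
cr=cv2.resize(f[150:245,295:475],None,fx=4.4,fy=4.4,interpolation=cv2.INTER_CUBIC)
cv2.imwrite('pics/crop1.png',cr[:,:,::-1])
g=f.max(2)
m=(g>75).astype(np.uint8)
n,l,st,ce=cv2.connectedComponentsWithStats(m[150:260,170:470])
for i in range(1,n):
    if st[i,4]>20:
        pts=np.argwhere(l==i)[:,::-1]+[170,150]
        rc=cv2.minAreaRect(pts.astype(np.float32))
        print(st[i]+[170,150,0,0,0],np.round(ce[i]+[170,150],1),np.round(cv2.boxPoints(rc),1).tolist(),np.round(ray(c,rc[0],.007),4))
E
```

```text
[ 180  151   96   86 5387] [227.2 190.2] [[177.0, 168.39999389648438], [263.8999938964844, 150.10000610351562], [279.29998779296875, 223.10000610351562], [192.3000030517578, 241.39999389648438]] [[0.5309 0.2728 0.007 ]]
[ 307  150  163   17 1082] [399.8 157.1] [[306.79998779296875, 164.1999969482422], [307.0, 148.39999389648438], [469.20001220703125, 150.1999969482422], [469.0, 166.0]] [[ 0.6453 -0.1726  0.007 ]]
[301 162  27  21 461] [314.  171.8] [[300.5, 164.1999969482422], [325.5, 161.39999389648438], [327.5, 179.5], [302.5, 182.3000030517578]] [[0.6011 0.036  0.007 ]]
[341 168  43   9 215] [362.5 172.7] [[341.0, 168.0], [383.0, 168.0], [383.0, 176.0], [341.0, 176.0]] [[ 0.6017 -0.0984  0.007 ]]
[406 185  55  16 244] [433.  192.5] [[405.3999938964844, 194.6999969482422], [459.5, 184.3000030517578], [460.70001220703125, 190.5], [406.6000061035156, 200.89999389648438]] [[ 0.5445 -0.2943  0.007 ]]
[ 318  195   67   42 2707] [351.1 216. ] [[318.0, 195.0], [384.0, 195.0], [384.0, 236.0], [318.0, 236.0]] [[ 0.4787 -0.0662  0.007 ]]
[465 209   5  17  34] [468.1 217.6] [[465.0, 209.0], [469.0, 209.0], [469.0, 225.0], [465.0, 225.0]] [[ 0.4771 -0.3839  0.007 ]]
[172 223  20  37 257] [181.3 241.9] [[170.8000030517578, 224.60000610351562], [177.1999969482422, 222.10000610351562], [191.5, 258.79998779296875], [185.10000610351562, 261.29998779296875]] [[0.4036 0.3933 0.007 ]]
[414 223  46   9 216] [436.4 226.8] [[413.79998779296875, 228.89999389648438], [414.1000061035156, 222.6999969482422], [459.20001220703125, 225.10000610351562], [458.79998779296875, 231.3000030517578]] [[ 0.449  -0.2987  0.007 ]]
```

View pics/crop1.png

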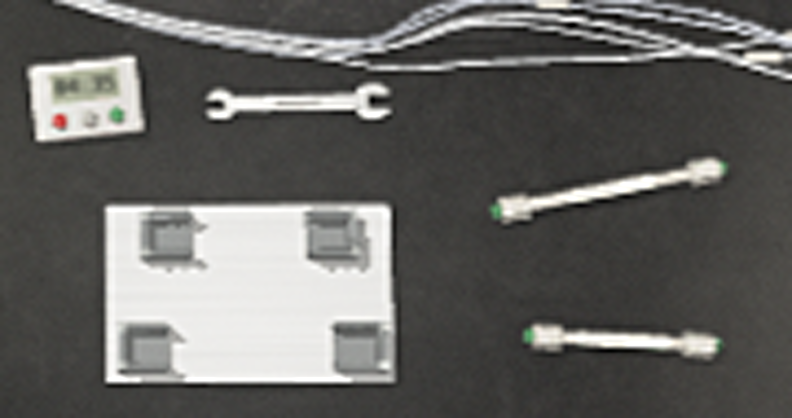

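```bash
cat > meas.py <<'E'
from h import *
def edge(p,thr):  # subpixel first crossing along 1-D profile
    i=np.argmax(p>thr); return i-(p[i]-thr)/(p[i]-p[i-1])
def column(c,box,z):
    u0,v0,u1,v1=box; g=c['frame'].max(2).astype(float)[v0:v1,u0:u1]
    bg=np.median(g); w=np.clip(g-bg-25,0,60)
    n,l,st,_=cv2.connectedComponentsWithStats((w>0).astype(np.uint8)); k=1+np.argmax(st[1:,4]); w[cv2.dilate((l==k).astype(np.uint8),np.ones((3,3)))==0]=0
    v,u=np.nonzero(w>0); P=ray(c,np.c_[u+u0,v+v0],z)[:,:2]; ww=w[v,u]
    m=(P*ww[:,None]).sum(0)/ww.sum(); C=np.cov((P-m).T,aweights=ww); e,V=np.linalg.eigh(C); a=V[:,1]; a=a*np.sign(a[1])
    t=(P-m)@a
    # mid of extremes using half-level crossing of column sums
    h,b=np.histogram(t,np.arange(-.1,.1,.0026),weights=ww)
    return m,np.arctan2(-a[0],a[1]),m+a*(t.max()+t.min())/2,t.max()-t.min()
def carrier(c):
    g=c['frame'].max(2).astype(float); thr=110
    vf=[(u,195-8+edge(g[187:205,u],thr)) for u in list(range(322,381))]
    ul=[(312+edge(g[v,312:326],thr),v) for v in range(200,232)]
    ur=[(392-edge(g[v,392:374:-1],thr),v) for v in range(200,232)]
    F=ray(c,vf,.006);L=ray(c,ul,.006);Rr=ray(c,ur,.006)
    lf=np.polyfit(F[:,1],F[:,0],1); th=-np.arctan(lf[0])
    f=lambda P:np.median(P,axis=0)
    y=(f(L)[1]+f(Rr)[1])/2; far=np.polyval(lf,y); w=f(L)[1]-f(Rr)[1]
    return np.array([far-.056*np.cos(th),y]),th,w,f(L)[1]-f(Rr)[1]
E
python3 - <<'E'
from meas import *
c=load('top0')
print('long',column(c,(398,178,467,207),.007)); print('short',column(c,(405,214,463,240),.007))
print('carrier',carrier(c))
g=c['frame'].max(2).astype(int)
for v in range(216,240): print(v,g[v,205:262:3])
E
```

```text
long (array([ 0.54460255, -0.29387399]), np.float64(0.20235736962989528), array([ 0.54453301, -0.29353504]), np.float64(0.15143409695006987))
short (array([ 0.44921441, -0.29730465]), np.float64(-0.044903338603656424), array([ 0.44920728, -0.29746324]), np.float64(0.11980313354985953))
carrier (array([ 0.47829389, -0.06653898]), np.float64(0.017841211374877205), np.float64(0.1799548428129992), np.float64(0.1799548428129992))
216 [245 253 207 130 138 142 169 143 117  91  62  69  67  67  69 108 170  63
  63]
217 [241 136 117 126 146 151 126  69  65  76  64  69  66  69  66  75 184  59
  62]
218 [128 141 129 115 139  99  65  80  65  63  66  66  65  68  66  61 196  57
  66]
219 [142 153 126 132  79  87  74  66  64  65  66  68  64  67  66  43 212  57
  64]
220 [162 137 134 167  73  63  64  65  67  67  67  67  65  66  66  48 219  53
  63]
221 [128  62  98 172  62  66  66  67  64  68  67  67  67  66  66  53 220  56
  61]
222 [ 90  78  75 183  62  66  64  66  64  66  64  65  66  65  63  54 220  60
  60]
223 [ 70  63  56 193  60  65  65  70  63  62  66  65  65  65  65  55 214  61
  61]
224 [ 6
[... 560 characters left out ...]
 62  70
  66]
231 [ 68  67  58 228  91  74 107 203 235 216 189 156  86  48  59  65  69  70
  65]
232 [ 66  68  61 205 107 177 216 234 206 170 136  62  51  62  63  68  70  69
  64]
233 [ 69  64  66 185 188 237 212 185 152  86  47  56  63  65  66  66  66  66
  68]
234 [ 65  66  66 178 231 198 167 118  61  54  61  59  67  65  65  64  64  64
  66]
235 [ 64  67  65 163 180 146  68  48  58  63  59  61  64  64  64  61  65  63
  63]
236 [ 65  63  65 105 115  52  53  61  66  66  61  63  63  66  66  64  62  63
  64]
237 [65 64 65 59 53 56 61 69 65 68 63 58 64 64 64 60 64 64 64]
238 [67 64 64 62 61 64 65 65 65 64 61 59 66 64 65 62 64 60 62]
239 [66 64 67 66 65 65 65 66 64 65 60 59 61 66 63 60 63 62 63]
```

```bash
cat > plan.py <<'E'
from h import *
def plan(x,y,z,yaw,n,c=0.,start=None,zfirst=None):
    """rows (tool-down) from the measured pose to the target; prints them"""
    from cell import r
    s=r.state(); p=s['tool_pos']; M=R.from_rotvec(s['orientation'])
    T=R.from_matrix(np.c_[[np.cos(yaw),np.sin(yaw),0],[np.sin(yaw),-np.cos(yaw),0],[0,0,-1.]])
    print('at',np.round(p,4),'yaw',round(float(np.arctan2(*M.as_matrix()[[1,0],0])),3),'tgt',np.round([x,y,z,yaw],4),'J',np.round(s['joints'],2),'t',round(s['time'],2),'w',round(s['grip_width'],4),'g',round(s['grasp_force'],1))
    d=(M.inv()*T).as_rotvec()/n; out=[]
    for i in range(n):
        q=(M.inv().apply((np.array([x,y,z])-p)))*1000/n
        out.append(' '.join(f'{v:.1f}' for v in q)+' '+' '.join(f'{v:.3f}' for v in d)+f' {c}')
        M=M*R.from_rotvec(d)
    for i in range(0,n,5): print('; '.join(out[i:i+5]))
E
python3 - <<'E'
from meas import *
from plan import plan
c=load('top0'); g=c['frame'].max(2)
m=((g<200)).astype(np.uint8)[197:235,321:382]
n,l,st,ce=cv2.connectedComponentsWithStats(m)
cc,th,*_=carrier(c)
for i in range(1,n):
    if st[i,4]>30:
        P=ray(c,ce[i]+[321,197],.015)[0,:2]-cc; P=np.array([[np.cos(th),np.sin(th)],[-np.sin(th),np.cos(th)]])@P
        print(st[i],np.round(ce[i]+[321,197],1),np.round(P,4))
m=(g>150).astype(np.uint8)[224:238,211:260]; v,u=np.nonzero(m)
rc=cv2.minAreaRect(np.c_[u+211,v+224].astype(np.float32));print(rc,ray(c,cv2.boxPoints(rc),.066))
plan(.5445,-.294,.12,1.773,10,0.5)
E
```

```text
[  6   1  15  14 163] [333.2 204.1] [0.0312 0.049 ]
[ 43   0  15  15 177] [371.1 204. ] [ 0.0303 -0.0547]
[  1  26  15  12 145] [328.  228.5] [-0.0356  0.0644]
[ 49  26  12  12 133] [376.  228.5] [-0.0366 -0.0651]
((233.5, 229.5), (11.0, 43.0), 90.0) [[0.44564115 0.29695772 0.066     ]
 [0.44653036 0.18671932 0.066     ]
 [0.41836287 0.18570164 0.066     ]
 [0.41748621 0.29533867 0.066     ]]
at [ 0.2129 -0.5873  0.2307] yaw 0.348 tgt [ 0.5445 -0.294   0.12    1.773 ] J [ 1.18  0.42 -0.01  1.61  0.    1.11 -0.05] t 0.1 w 0.0855 g 0.0
41.2 -16.3 11.1 -0.000 -0.000 -0.143 0.5; 43.1 -10.2 11.1 -0.000 -0.000 -0.143 0.5; 44.1 -4.0 11.1 -0.000 -0.000 -0.143 0.5; 44.2 2.3 11.1 -0.000 -0.000 -0.143 0.5; 43.4 8.5 11.1 -0.000 -0.000 -0.143 0.5
41.8 14.6 11.1 -0.000 -0.000 -0.143 0.5; 39.3 20.4 11.1 -0.000 -0.000 -0.143 0.5; 36.0 25.8 11.1 -0.000 -0.000 -0.143 0.5; 32.0 30.6 11.1 -0.000 -0.000 -0.143 0.5; 27.3 34.9 11.1 -0.000 -0.000 -0.143 0.5
```

Request:
play_rows --rows "41 -16 11 0 0 -0.143 0.5; 43 -10 11 0 0 -0.143 0.5; 44 -4 11 0 0 -0.143 0.5; 44 2 11 0 0 -0.143 0.5; 43 8 11 0 0 -0.143 0.5" --newtons 40

```text
time: 0.72
tool_pos: [0.3784, -0.4402, 0.1757]
orientation: [-2.704, -1.598, 0.0]
ft_force: [0.7, -0.3, -0.9]
grip_width: 0.0425
grasp_force: 0.0
```

Request:
play_rows --rows "42 15 11 0 0 -0.143 0.55; 39 20 11 0 0 -0.143 0.55; 36 26 11 0 0 -0.143 0.55; 32 31 11 0 0 -0.143 0.55; 27 35 11 0 0 -0.143 0.55"

```text
time: 1.35
tool_pos: [0.5444, -0.2936, 0.1207]
orientation: [-1.974, -2.443, 0.0]
ft_force: [0.4, 0.5, -0.8]
grip_width: 0.0384
grasp_force: 0.0
```

Run:
```python
from plan import plan
plan(.5445,-.294,.002,1.773,4,0.55)
```

```text
at [ 0.5444 -0.2936  0.1207] yaw 1.782 tgt [ 0.5445 -0.294   0.002   1.773 ] J [ 0.75  0.56 -0.41  1.71  0.27  0.93  0.45] t 1.35 w 0.0384 g 0.0
-0.1 0.0 29.7 -0.000 -0.000 0.002 0.55; -0.1 0.0 29.7 -0.000 -0.000 0.002 0.55; -0.1 -0.0 29.7 -0.000 -0.000 0.002 0.55; -0.1 -0.0 29.7 -0.000 -0.000 0.002 0.55
```

Request:
play_rows --rows "0 0 35 0 0 0.005 0.55; 0 0 35 0 0 0.004 0.55; 0 0 30 0 0 0 0.55; 0 0 14 0 0 0 0.55; 0 0 3 0 0 0 0.55"

```text
time: 1.98
tool_pos: [0.5435, -0.2945, 0.0039]
orientation: [-1.99, -2.429, 0.0]
ft_force: [0.7, 0.1, -0.3]
grip_width: 0.0381
grasp_force: 0.0
```

Request:
play_rows --rows "0 0 1.5 0 0 0 0.75; 0 0 0 0 0 0 1; 0 0 0 0 0 0 1; 0 0 0 0 0 0 1"

```text
time: 2.48
tool_pos: [0.5442, -0.2949, 0.0037]
orientation: [1.99, 2.429, 0.0]
ft_force: [-1.1, 0.3, 7.0]
grip_width: 0.0066
grasp_force: 39.5
```

Request:
play_rows --rows "0 0 -15 0 0 0 1; 0 0 -40 0 0 0 1; 0 0 -30 0 0 0 1; 0 0 0 0 0 0 1"

```text
time: 2.98
tool_pos: [0.5449, -0.2953, 0.091]
orientation: [1.988, 2.427, 0.001]
ft_force: [0.2, 0.3, -0.5]
grip_width: 0.0063
grasp_force: 39.2
```

Run:
```python
from h import *
from plan import plan
for n in('top','scene'): grab(n,'1')
c=load('top1');s=load('scene1')
from cell import r
p=r.state()['tool_pos'];u=proj(c,p)[0].astype(int);w=proj(s,p)[0].astype(int);print(p,u,w)
def cr(f,u): return cv2.resize(f[max(0,u[1]-35):max(0,u[1]-35)+85,u[0]-45:u[0]+45],(450,425),interpolation=cv2.INTER_CUBIC)
a=np.hstack([cr(c['frame'],u),cr(s['frame'],w)])[:,:,::-1]
cv2.imwrite('pics/g1.png',cv2.resize(a,(800,378)))
```

```text
[ 0.54354722 -0.29476442  0.08823623] [443 186] [407 166]
```

View pics/g1.png

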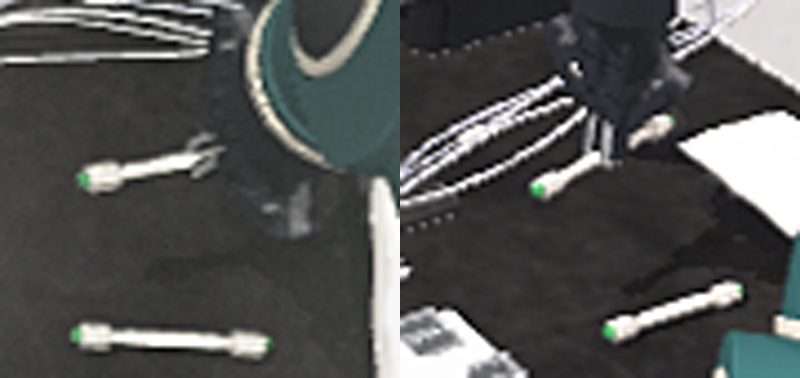

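The column hangs level, held at its middle; its green left plug is visible in both views, and the short column is untouched.

Run:
```python
from plan import plan
plan(.4433,-.0681,.06,1.589,5,1)
```

```text
at [ 0.5435 -0.2948  0.0882] yaw 1.769 tgt [ 0.4433 -0.0681  0.06    1.589 ] J [ 0.74  0.6  -0.39  1.73  0.29  0.87  0.42] t 3.08 w 0.0061 g 39.2
48.4 -10.7 5.6 0.000 0.000 0.036 1; 48.0 -12.5 5.6 0.000 0.000 0.036 1; 47.5 -14.2 5.6 0.000 0.000 0.036 1; 47.0 -15.9 5.6 0.000 0.000 0.036 1; 46.4 -17.6 5.6 0.000 0.000 0.036 1
```

Request:
play_rows --rows "48.4 -10.7 4 0 0 0.036 1; 48 -12.5 4 0 0 0.036 1; 47.5 -14.2 6 0 0 0.036 1; 47 -15.9 7 0 0 0.036 1; 46.4 -17.6 7 0 0 0.036 1"

```text
time: 3.7
tool_pos: [0.442, -0.0665, 0.0591]
orientation: [-2.202, -2.239, 0.001]
ft_force: [0.3, 0.7, -0.6]
grip_width: 0.006
grasp_force: 39.2
```

Request:
play_rows --rows "0 0 0 0 0 0 1; 0 0 0 0 0 0 1"

```text
time: 3.95
tool_pos: [0.4433, -0.068, 0.0595]
orientation: [-2.201, -2.242, 0.001]
ft_force: [1.0, 0.1, -0.2]
grip_width: 0.0064
grasp_force: 39.2
```

Run:
```python
from h import *
from plan import plan
for n in('top','scene'): grab(n,'2')
c=load('top2');s=load('scene2')
from cell import r
p=r.state()['tool_pos'];u=proj(c,p)[0].astype(int);w=proj(s,p)[0].astype(int);print(u,w)
def cr(f,u): return cv2.resize(f[max(0,u[1]-42):max(0,u[1]-42)+85,u[0]-50:u[0]+40],(450,425),interpolation=cv2.INTER_CUBIC)
a=np.hstack([cr(c['frame'],u),cr(s['frame'],w+[10,10])])[:,:,::-1]
cv2.imwrite('pics/g2.png',cv2.resize(a,(800,378)))
plan(.4433,-.0681,.0137,1.589,4,1)
```

```text
[354 226] [366 210]
at [ 0.4436 -0.0686  0.0596] yaw 1.588 tgt [ 0.4433 -0.0681  0.0137  1.589 ] J [ 0.43  0.4  -0.4   2.16  0.26  0.63 -0.14] t 4.05 w 0.006 g 39.2
0.1 -0.1 11.5 -0.000 -0.000 -0.000 1; 0.1 -0.1 11.5 -0.000 -0.000 -0.000 1; 0.1 -0.1 11.5 -0.000 -0.000 -0.000 1; 0.1 -0.1 11.5 -0.000 -0.000 -0.000 1
```

View pics/g2.png

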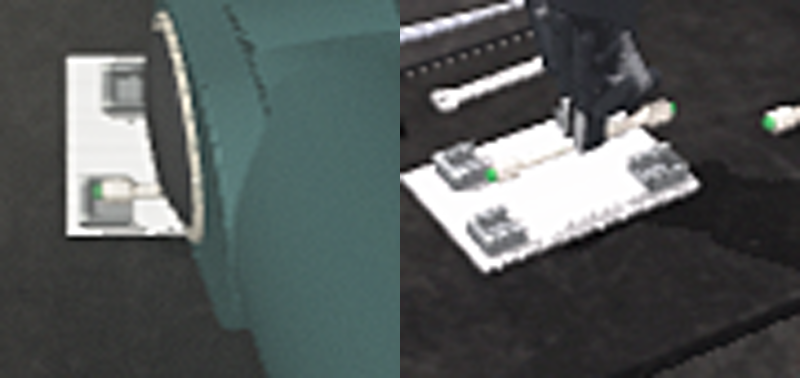

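The column is over the near nest, its left plug at crop (97,190) above the left cradle in the top view. I'll check its position numerically.

Run:
```python
from meas import *
p=np.array([.4436,-.0686,.0596])
for n,b in(('top2',(318,190,360,240)),('scene2',(320,170,450,240))):
    c=load(n);f=c['frame'].astype(int);G=np.clip(f[:,:,1]-f[:,:,0]-30,0,80)
    u0,v0,u1,v1=b;w=G[v0:v1,u0:u1].astype(float)
    k,l,st,ce=cv2.connectedComponentsWithStats((w>0).astype(np.uint8))
    for i in range(1,k):
        v,u=np.nonzero(l==i); ww=w[v,u]; 
        if ww.sum()<60: continue
        q=[(u*ww).sum()/ww.sum()+u0,(v*ww).sum()/ww.sum()+v0]
        print(n,np.round(q,2),ww.sum(),np.round(ray(c,q,.0631),4))
    for s in(1,-1): print(' expect plug centre px',proj(c,[p[0]-.018*.0725*s,p[1]+.001+.0725*s,.0631]).round(2))
# nests from top0: edges of the dark cradle walls along x and y, world at z=.021
c=load('top2'); g=c['frame'].max(2).astype(int)
c0=load('top0'); g0=c0['frame'].max(2).astype(int)
print('near-left cols',[(u,g0[222:237,u].min(),int(g0[222:237,u].mean())) for u in range(318,346)])
print(g0[220:238,320:342])
```

```text
top2 [355.36 220.26] 205.0 [[ 0.4586 -0.0713  0.0631]]
top2 [325.45 226.52] 106.0 [[0.4418 0.0059 0.0631]]
 expect plug centre px [[325.82 226.34]]
 expect plug centre px [[382.17 225.78]]
scene2 [446.44 191.49] 3869.0 [[ 0.3951 -0.3393  0.0631]]
scene2 [387.   201.48] 113.0 [[ 0.4445 -0.1454  0.0631]]
scene2 [320.04 205.24] 115.0 [[0.5293 0.0436 0.0631]]
scene2 [408.47 205.02] 382.0 [[ 0.3978 -0.1917  0.0631]]
scene2 [440.85 224.47] 10342.0 [[ 0.2796 -0.2159  0.0631]]
scene2 [345.99 216.92] 368.0 [[0.4421 0.0034 0.0631]]
 expect plug centre px [[345.51 217.03]]
 expect plug centre px [[385.5  201.92]]
near-left cols [(318, np.int64(63), 65), (319, np.int64(209), 214), (320, np.int64(246), 250), (321, np.int64(206), 229), (322, np.int64(91), 191), (323, np.int64(85), 160), (324, np.int64(100), 136), (325, np.int64(101), 152), (326, np.int64(104), 161), (327, np.int64(103), 155), (328, np.int64(99), 155), (329, np.int64(91), 155), (330, np.int64(92), 155), (331, np.int64(90), 154), (332, np.int64(84), 154), (333, np.int64(136), 167), (334, np.int64(166), 205), (335, np.int64(161), 220
[... 1247 characters left out ...]
9 155 157 155 219 237 233 232
  232 232 232 231]
 [250 224 174 131 101 139 161 160 160 159 159 160 158 158 223 240 235 234
  234 235 234 235]
 [249 230 204 165 123 127 140 154 153 152 152 153 150 152 225 241 237 236
  235 236 237 237]
 [251 230 206 173 135 140 142 139 141 140 137 140 136 136 218 244 240 237
  236 237 236 236]
 [250 206  91  85 102 101 104 103 102 104 104 104 110 147 166 220 240 237
  237 236 236 235]
 [254 251 236 197 186 190 193 182 185 186 187 186 184 180 174 167 164 224
  246 243 243 243]
 [255 255 255 255 239 247 245 180 183 183 183 185 185 184 183 179 193 249
  255 255 255 255]
 [ 35  36  33  36  35  39  38  44  43  42  45  43  45  48  45  42  42  36
   35  34  33  31]]
```

Run:
```python
from h import *
c=load('top0'); g=c['frame'].max(2).astype(int)
print(g[220:238,368:388])
print('farwall foot',ray(c,[[329,226.5],[329,222.7]],.010),'wall top far edge',ray(c,[329,222.9],.021))
print('near wall in/out',ray(c,[[329,231.7],[329,234.5]],.021))
print('end wall L',ray(c,[[324.6,229],[321.3,229]],.010),ray(c,[[324.6,229],[321.3,229]],.021))
```

```text
[[233 233 233 234 234 233 233 233 234 233 233 233 234 234 239 230 144  47
   64  66]
 [234 233 234 236 237 237 237 236 236 235 236 236 235 235 238 230 145  49
   67  68]
 [236 239 240 241 244 244 244 245 244 244 243 242 239 239 241 232 152  47
   63  63]
 [235 239 218 159 148 153 153 152 155 154 150 152 149 181 203 208 153  46
   64  66]
 [239 233 166  86 101 107  99 106 112 105  93 100 112 170 222 231 164  51
   67  68]
 [239 247 208  88  89  88  89  88  92  94  93  92 104 156 154 179 160  47
   65  66]
 [236 243 214 145 141 116 115 115 119 116 116 117 119 143 155 172 139  46
   59  62]
 [238 243 213 143 157 163 162 163 164 163 161 164 140 139 161 179 137  45
   59  63]
 [234 240 219 152 156 156 158 157 156 157 159 160 132 135 157 173 138  45
   57  63]
 [236 240 218 152 154 156 155 157 156 155 157 158 128 132 157 175 142  45
   59  65]
 [233 238 216 153 151 155 156 156 155 156 157 159 127 129 158 176 138  45
   57  64]
 [236 242 218 151 152 159 157 156 157 155 157 157 125 136 167 180 137  44
   59  63]
 [235 241 205 129 150 151 152 155 157 152 150 158 148 191 229 210 136  46
   56  63]
 [235 240 205 130 138 140 142 144 143 144 143 141 149 197 238 216 133  54
   56  63]
 [233 238 223 165 125 115 120 120 120 119 122 123 117 103 114 154 138  53
   58  64]
 [242 243 246 253 236 192 187 179 180 182 182 180 179 179 180 183 140  56
   55  64]
 [255 255 255 255 255 255 242 178 181 180 182 181 181 180 181 185 141  56
   55  62]
 [ 40  41  43  36  38  39  42  46  49  49  49  50  48  48  45  50  52  52
   61  62]]
farwall foot [[ 0.44765984 -0.00579444  0.01      ]
 [ 0.45802384 -0.00580135  0.01      ]] wall top far edge [[ 0.45618495 -0.00527774  0.021     ]]
near wall in/out [[ 0.43251094 -0.00526196  0.021     ]
 [ 0.4250217  -0.00525697  0.021     ]]
end wall L [[0.44076696 0.00614141 0.01      ]
 [0.44069506 0.01508947 0.01      ]] [[0.43965768 0.00653377 0.021     ]
 [0.43958658 0.01538374 0.021     ]]
```

Request:
play_rows --rows "-0.6 -0.9 15 0 0 0 1; 0 0 15 0 0 0 1; 0 0 5 0 0 0 1; 0 0 3 0 0 0 1; 0 0 3 0 0 0 1"

```text
time: 4.68
tool_pos: [0.4426, -0.0684, 0.0187]
orientation: [2.201, 2.241, 0.0]
ft_force: [-0.1, 0.5, -0.8]
grip_width: 0.006
grasp_force: 39.2
```

Request:
play_rows --rows "0 0 2 0 0 0 1; 0 0 1.5 0 0 0 1; 0 0 0 0 0 0 1"

```text
time: 5.05
tool_pos: [0.4425, -0.0684, 0.0153]
orientation: [-2.201, -2.241, -0.0]
ft_force: [0.4, 0.8, 0.2]
grip_width: 0.0064
grasp_force: 39.2
```

Request:
play_rows --rows "0 0 1 0 0 0 1; 0 0 1 0 0 0 1; 0 0 0 0 0 0 1"

```text
time: 5.42
tool_pos: [0.4426, -0.0685, 0.0136]
orientation: [2.201, 2.241, -0.0]
ft_force: [-2.4, 0.7, 9.8]
grip_width: 0.006
grasp_force: 40.3
```

Request:
play_rows --rows "0 0 0 0 0 0 0.8; 0 0 0 0 0 0 0.7; 0 0 -20 0 0 0 0.65; 0 0 -50 0 0 0 0.55; 0 0 -20 0 0 0 0.55"

```text
time: 6.05
tool_pos: [0.4432, -0.0685, 0.1054]
orientation: [2.2, 2.24, 0.002]
ft_force: [0.3, -0.2, 0.2]
grip_width: 0.0384
grasp_force: 0.0
```

Run:
```python
from plan import plan
plan(.4492,-.2972,.08,1.526,4,0.55)
```

```text
at [ 0.4432 -0.0685  0.1054] yaw 1.589 tgt [ 0.4492 -0.2972  0.08    1.526 ] J [ 0.48  0.32 -0.45  2.14  0.2   0.73 -0.09] t 6.05 w 0.0384 g 0.0
-57.2 0.5 6.4 0.001 0.000 0.016 0.55; -57.2 1.4 6.4 0.001 0.000 0.016 0.55; -57.1 2.3 6.4 0.001 0.000 0.016 0.55; -57.1 3.2 6.3 0.001 0.000 0.016 0.55
```

Request:
play_rows --rows "-57.2 0.5 6 0 0 0.016 0.55; -57.2 1.4 6 0 0 0.016 0.55; -57.2 2.3 6 0 0 0.016 0.55; -57.2 3.2 6 0 0 0.016 0.55; 0 0 0 0 0 0 0.55"

```text
time: 6.68
tool_pos: [0.4473, -0.3016, 0.0785]
orientation: [-2.278, -2.163, 0.002]
ft_force: [-0.5, 1.2, -1.1]
grip_width: 0.0385
grasp_force: 0.0
```

Run:
```python
from meas import *
from plan import plan
c=grab('top','3');s=grab('scene','3')
a=cv2.resize(c['frame'][185:245,310:400],(450,300),interpolation=cv2.INTER_CUBIC);b=cv2.resize(s['frame'][190:245,315:405],(450,275),interpolation=cv2.INTER_CUBIC)
im=np.zeros((300,900,3),np.uint8);im[:,:450]=a;im[:275,450:]=b
cv2.imwrite('pics/g3.png',cv2.resize(im[:,:,::-1],(800,267)))
print(carrier(c))
plan(.4492,-.2972,.0025,1.526,4,0.55)
```

```text
(array([ 0.47633411, -0.06651221]), np.float64(0.01116459092542088), np.float64(0.18055080547378538), np.float64(0.18055080547378538))
at [ 0.4482 -0.2974  0.0789] yaw 1.524 tgt [ 0.4492 -0.2972  0.0025  1.526 ] J [ 0.79  0.49 -0.33  1.94  0.22  0.75  0.29] t 6.78 w 0.038 g 0.0
0.0 0.3 19.1 -0.000 -0.000 -0.001 0.55; 0.0 0.3 19.1 -0.000 -0.000 -0.001 0.55; 0.1 0.3 19.1 -0.000 -0.000 -0.001 0.55; 0.1 0.2 19.1 -0.000 -0.000 -0.001 0.55
```

View pics/g3.png

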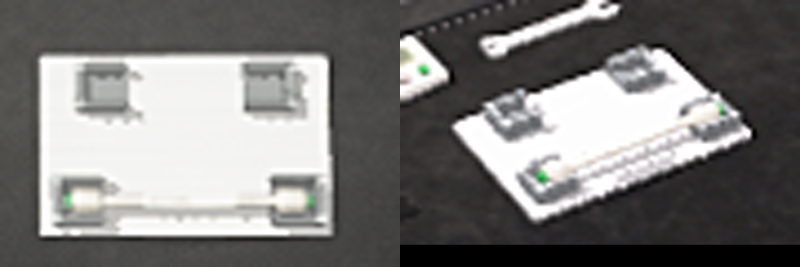

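The long column sits down between its near cradles, plugs at crop (66,201) and (310,201), and the carrier has shifted about 2 mm towards the robot.

Request:
play_rows --rows "0 1 30 0 0 0 0.55; 0 0 25 0 0 0 0.55; 0 0 14 0 0 0 0.55; 0 0 5 0 0 0 0.55; 0 0 1.5 0 0 0 0.55"

```text
time: 7.4
tool_pos: [0.4499, -0.2972, 0.0041]
orientation: [2.271, 2.17, 0.0]
ft_force: [-0.3, 0.3, -0.0]
grip_width: 0.0383
grasp_force: 0.0
```

Request:
play_rows --rows "0 0 0 0 0 0 0.75; 0 0 0 0 0 0 1; 0 0 0 0 0 0 1; 0 0 0 0 0 0 1"

```text
time: 7.9
tool_pos: [0.4498, -0.2976, 0.0044]
orientation: [2.272, 2.169, 0.0]
ft_force: [-0.9, 0.5, 6.2]
grip_width: 0.0064
grasp_force: 39.2
```

Request:
play_rows --rows "0 0 -10 0 0 0 1; 0 0 -30 0 0 0 1; 0 0 -30 0 0 0 1; 0 0 0 0 0 0 1"

```text
time: 8.4
tool_pos: [0.4506, -0.2982, 0.0764]
orientation: [2.269, 2.167, 0.001]
ft_force: [0.4, 0.1, -0.2]
grip_width: 0.0064
grasp_force: 39.2
```

Run:
```python
from plan import plan
plan(.512,-.0672,.06,1.583,5,1)
```

```text
at [ 0.4506 -0.2982  0.0764] yaw 1.525 tgt [ 0.512  -0.0672  0.06    1.583 ] J [ 0.79  0.49 -0.33  1.94  0.23  0.74  0.29] t 8.4 w 0.0064 g 39.2
46.7 10.1 3.2 0.001 0.000 -0.012 1; 46.6 10.7 3.2 0.001 0.000 -0.012 1; 46.5 11.2 3.2 0.001 0.000 -0.012 1; 46.3 11.8 3.2 0.001 0.000 -0.012 1; 46.2 12.3 3.3 0.001 0.000 -0.012 1
```

Request:
play_rows --rows "46.7 10.1 1 0 0 -0.012 1; 46.6 10.7 2 0 0 -0.012 1; 46.5 11.2 3 0 0 -0.012 1; 46.3 11.8 5 0 0 -0.012 1; 46.2 12.3 5 0 0 -0.01 1"

```text
time: 9.02
tool_pos: [0.5107, -0.0649, 0.0575]
orientation: [-2.208, -2.235, 0.0]
ft_force: [0.7, 0.3, -0.5]
grip_width: 0.0057
grasp_force: 39.2
```

Request:
play_rows --rows "0 0 0 0 0 0 1; 0 0 0 0 0 0 1"

```text
time: 9.28
tool_pos: [0.5104, -0.0668, 0.0576]
orientation: [-2.208, -2.234, 0.001]
ft_force: [-0.5, -0.6, -0.3]
grip_width: 0.0063
grasp_force: 39.2
```

Run:
```python
from meas import *
from plan import plan
c=grab('top','4');s=grab('scene','4')
from cell import r
p=r.state()['tool_pos']
u=proj(c,p)[0].astype(int);w=proj(s,p)[0].astype(int);print(u,w)
def cr(f,u): return cv2.resize(f[u[1]-42:u[1]+43,u[0]-50:u[0]+40],(450,425),interpolation=cv2.INTER_CUBIC)
a=np.hstack([cr(c['frame'],u),cr(s['frame'],w+[10,10])])[:,:,::-1]
cv2.imwrite('pics/g4.png',cv2.resize(a,(800,378)))
zz=p[2]+.0026
for n,cam,b in(('top',c,(u[0]-35,u[1]-15,u[0],u[1]+15)),('scene',s,(w[0]-40,w[1]-20,w[0]+40,w[1]+30))):
    f=cam['frame'].astype(int);G=np.clip(f[:,:,1]-f[:,:,0]-30,0,80);u0,v0,u1,v1=b;W=G[v0:v1,u0:u1].astype(float)
    k,l,st,ce=cv2.connectedComponentsWithStats((W>0).astype(np.uint8))
    for i in range(1,k):
        v,uu=np.nonzero(l==i); ww=W[v,uu]
        if 60<ww.sum()<1000:
            q=[(uu*ww).sum()/ww.sum()+u0,(v*ww).sum()/ww.sum()+v0]; print(n,np.round(q,1),ww.sum(),np.round(ray(cam,q,zz),4))
print('expected plugs y',p[1]+.0577,p[1]-.0573)
plan(.512,-.0672,.0144,1.583,4,1)
```

```text
[353 200] [354 199]
top [330.8 200.7] 143.0 [[ 0.5098 -0.0082  0.0603]]
scene [370.9 192.9] 87.0 [[ 0.5095 -0.1295  0.0603]]
scene [319.6 205.1] 195.0 [[0.5336 0.0429 0.0603]]
scene [338.6 203.9] 340.0 [[ 0.5102 -0.011   0.0603]]
scene [387.  214.5] 95.0 [[ 0.3951 -0.1106  0.0603]]
expected plugs y -0.009839213665797736 -0.12483921366579773
at [ 0.5104 -0.0675  0.0577] yaw 1.581 tgt [ 0.512  -0.0672  0.0144  1.583 ] J [ 0.37  0.49 -0.37  2.    0.27  0.69 -0.16] t 9.38 w 0.0064 g 39.2
0.1 0.4 10.8 -0.000 0.000 -0.000 1; 0.1 0.4 10.8 -0.000 0.000 -0.000 1; 0.1 0.4 10.8 -0.000 0.000 -0.000 1; 0.1 0.4 10.8 -0.000 0.000 -0.000 1
```

View pics/g4.png

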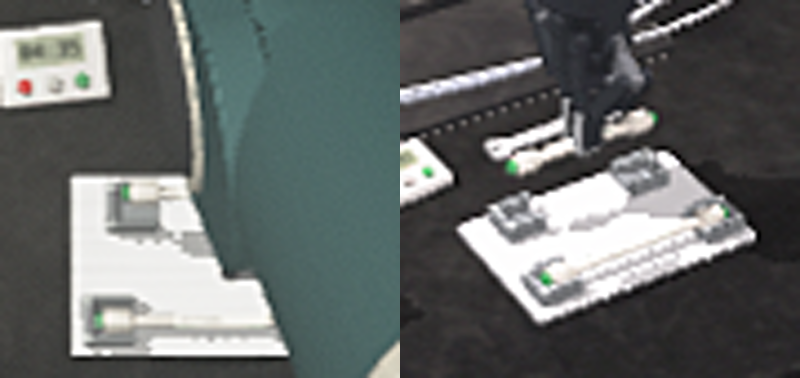

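The short column hangs over the far nest, its left plug at crop (125,190) above the left cradle. The long column is still seated.

Request:
play_rows --rows "0 1.5 15 0 0 0 1; 0 0 13 0 0 0 1; 0 0 5 0 0 0 1; 0 0 3 0 0 0 1; 0 0 3 0 0 0 1"

```text
time: 10.0
tool_pos: [0.5123, -0.0663, 0.0187]
orientation: [2.208, 2.235, 0.0]
ft_force: [-0.1, -0.3, -0.8]
grip_width: 0.0058
grasp_force: 39.1
```

Request:
play_rows --rows "0 0 1.5 0 0 0 1; 0 0 1.5 0 0 0 1; 0 0 1 0 0 0 1; 0 0 0.5 0 0 0 1; 0 0 0 0 0 0 1"

```text
time: 10.62
tool_pos: [0.5118, -0.0664, 0.0144]
orientation: [-2.208, -2.234, 0.001]
ft_force: [-6.7, -0.7, 7.4]
grip_width: 0.0062
grasp_force: 40.0
```

Request:
play_rows --rows "0 -0.8 0 0 0 0 1; 0 0 0.3 0 0 0 1; 0 0 0 0 0 0 0.8; 0 0 0 0 0 0 0.7; 0 0 0 0 0 0 0.7"

```text
time: 11.25
tool_pos: [0.5115, -0.0664, 0.0139]
orientation: [2.208, 2.235, 0.0]
ft_force: [0.6, 0.2, -0.3]
grip_width: 0.0257
grasp_force: 0.0
```

Request:
play_rows --rows "0 0 -20 0 0 0 0.6; 0 0 -50 0 0 0 0.55; 0 0 -45 0 0 0 0.5"

```text
time: 11.62
tool_pos: [0.5113, -0.0662, 0.1304]
orientation: [-2.208, -2.235, -0.0]
ft_force: [-0.1, -0.8, 0.2]
grip_width: 0.0427
grasp_force: 0.0
```

Run:
```python
from meas import *
from plan import plan
c=load('top0');s=load('scene0')
# bar: fit line through bright ridge for u 216..252 in the top view (axis z~.066)
g=c['frame'].max(2).astype(float); P=[]
for u in range(217,252):
    v=np.arange(222,240); w=np.clip(g[222:240,u]-90,0,None); P.append((u,(v*w).sum()/w.sum()))
P=np.array(P); k=np.polyfit(P[:,0],P[:,1],1); print('line',k,np.abs(np.polyval(k,P[:,0])-P[:,1]).max())
for u in (213.,234.,254.): print(ray(c,[u,np.polyval(k,u)],.0665))
m=(g>150)[170:240,176:280];
# lid/bar in the scene view
f=s['frame']; cv2.imwrite('pics/g5.png',np.hstack([cv2.resize(f[190:280,200:310],(440,360),interpolation=cv2.INTER_CUBIC),cv2.resize(c['frame'][150:240,175:285],(440,360),interpolation=cv2.INTER_CUBIC)])[:,100:880,::-1])
plan(.43,.235,.16,1.8,6,0.5)
```

```text
line [-2.13568639e-01  2.80373082e+02] 0.05963614753619595
[[0.41776326 0.29267427 0.0665    ]]
[[0.42963127 0.23969531 0.0665    ]]
[[0.44098644 0.18900571 0.0665    ]]
at [ 0.5113 -0.0662  0.1304] yaw 1.583 tgt [0.43  0.235 0.16  1.8  ] J [ 0.42  0.38 -0.42  1.96  0.2   0.84 -0.1 ] t 11.62 w 0.0427 g 0.0
50.4 -12.9 -4.9 -0.000 -0.000 -0.036 0.5; 50.8 -11.1 -4.9 -0.000 -0.000 -0.036 0.5; 51.2 -9.3 -4.9 -0.000 -0.000 -0.036 0.5; 51.5 -7.4 -4.9 -0.000 -0.000 -0.036 0.5; 51.7 -5.5 -4.9 -0.000 -0.000 -0.036 0.5
51.9 -3.7 -4.9 -0.000 -0.000 -0.036 0.5
```

View pics/g5.png

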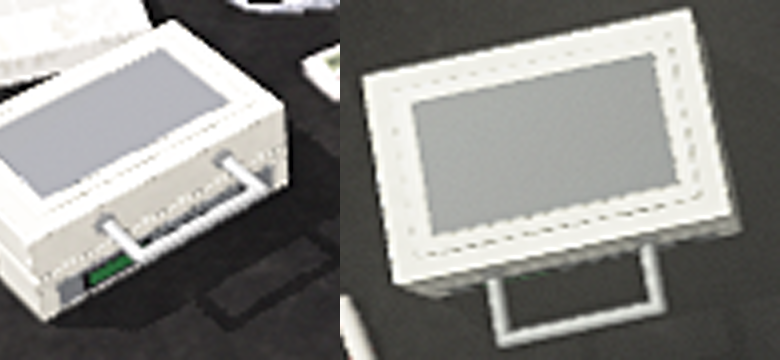

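The handle bar is a straight rod: in the right crop it runs from (500,342) to (660,308), with posts at both ends. The oven is turned about 0.22 rad.

Request:
play_rows --rows "50 -13 -5 0 0 -0.036 0.5; 51 -11 -5 0 0 -0.036 0.6; 51 -9 -5 0 0 -0.036 0.6; 51.5 -7.5 -3 0 0 -0.036 0.6; 51.5 -5.5 0 0 0 -0.036 0.6"

```text
time: 12.25
tool_pos: [0.4437, 0.1858, 0.1474]
orientation: [1.997, 2.425, 0.001]
ft_force: [0.7, -0.2, 1.0]
grip_width: 0.0344
grasp_force: 0.0
```

Request:
play_rows --rows "52 -4 0 0 0 -0.03 0.6; 0 0 0 0 0 0 0.6"

```text
time: 12.5
tool_pos: [0.4288, 0.2382, 0.1472]
orientation: [-1.954, -2.459, -0.002]
ft_force: [0.6, -0.2, -0.2]
grip_width: 0.0342
grasp_force: 0.0
```

Run:
```python
from meas import *
from plan import plan
c=grab('top','5');s=grab('scene','5')
a=cv2.resize(c['frame'][185:245,310:400],(450,300),interpolation=cv2.INTER_CUBIC);b=cv2.resize(s['frame'][190:250,315:405],(450,300),interpolation=cv2.INTER_CUBIC)
cv2.imwrite('pics/g6.png',cv2.resize(np.hstack([a,b])[:,:,::-1],(800,267)))
cc,th,*_=carrier(c);print(cc,th)
Rm=np.array([[np.cos(th),np.sin(th)],[-np.sin(th),np.cos(th)]])
f=c['frame'].astype(int);G=np.clip(f[:,:,1]-f[:,:,0]-30,0,80)[190:240,315:390].astype(float)
k,l,st,ce=cv2.connectedComponentsWithStats((G>0).astype(np.uint8))
for i in range(1,k):
    v,u=np.nonzero(l==i);w=G[v,u]
    if w.sum()>60: q=[(u*w).sum()/w.sum()+315,(v*w).sum()/w.sum()+190];print(np.round(q,1),np.round(Rm@(ray(c,q,.018)[0,:2]-cc),4))
plan(.4298,.240,.046,1.791,4,0.6)
```

```text
[ 0.47644507 -0.0665152 ] 0.007877119740659385
[329.9 202.8] [0.0356 0.0584]
[324.8 229.5] [-0.0374  0.0726]
[379.4 229.5] [-0.0372 -0.0741]
at [0.4301 0.2346 0.1469] yaw 1.794 tgt [0.4298 0.24   0.046  1.791 ] J [-0.05  0.34 -0.6   2.01  0.25  0.87 -0.56] t 12.6 w 0.0341 g 0.0
1.3 0.2 25.2 -0.000 0.000 0.001 0.6; 1.3 0.2 25.2 -0.000 0.000 0.001 0.6; 1.3 0.2 25.2 -0.000 0.000 0.001 0.6; 1.3 0.2 25.2 -0.000 0.000 0.001 0.6
```

View pics/g6.png

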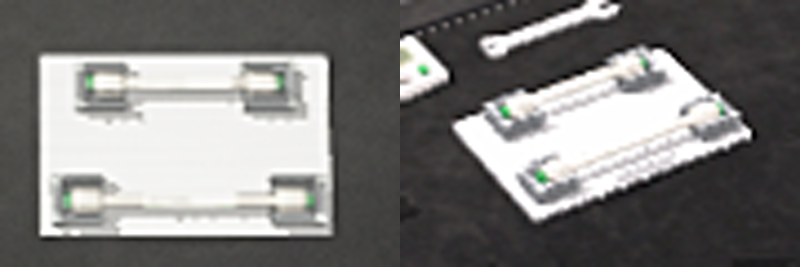

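Both columns lie in their nests, the short one's plugs at crop (90,82) and (281,82) and the long one's at (66,201) and (310,201). Next is the lid handle.

Request:
play_rows --rows "3 0 30 0 0 0 0.6; 2 0 35 0 0 0 0.6; 0 0 25 0 0 0 0.6; 0 0 9 0 0 0 0.6; 0 0 2 0 0 0 0.6"

```text
time: 13.22
tool_pos: [0.4294, 0.2389, 0.0461]
orientation: [-1.963, -2.453, 0.0]
ft_force: [-0.1, -0.3, 0.4]
grip_width: 0.0345
grasp_force: 0.0
```

Request:
play_rows --rows "0 0 0 0 0 0 0.75; 0 0 0 0 0 0 0.95; 0 0 0 0 0 0 1; 0 0 0 0 0 0 1" --newtons 30

```text
time: 13.72
tool_pos: [0.4297, 0.2395, 0.0468]
orientation: [1.961, 2.453, 0.002]
ft_force: [-0.7, -2.0, 8.3]
grip_width: 0.0086
grasp_force: 29.5
```

Run:
```python
import numpy as np
t=np.array([0,1.5,5,9.5,14,18.5,23,27.5,32,36,40]);a=np.radians(t)+np.arctan2(20,186);r=np.hypot(20,186)
for d in zip(t[1:],np.diff(-r*np.cos(a)),np.diff(-r*np.sin(a))): print(np.round(d,1))
```

```text
[ 1.5  0.6 -4.9]
[  5.    1.9 -11.3]
[  9.5   3.4 -14.3]
[ 14.    4.5 -14. ]
[ 18.5   5.6 -13.6]
[ 23.    6.6 -13.1]
[ 27.5   7.7 -12.5]
[ 32.    8.6 -11.9]
[ 36.    8.4 -10. ]
[40.   9.1 -9.4]
```

Request:
play_rows --rows "0 0.6 -4.9 0 0 0 1; 0 1.9 -11.3 0 0 0 1; 0 3.4 -14.3 0 0 0 1; 0 4.5 -14 0 0 0 1; 0 5.6 -13.6 0 0 0 1"

```text
time: 14.35
tool_pos: [0.4447, 0.2428, 0.105]
orientation: [-1.961, -2.454, 0.001]
ft_force: [3.8, -0.5, -4.6]
grip_width: 0.0085
grasp_force: 29.2
```

Request:
play_rows --rows "0 6.6 -13.1 0 0 0 1; 0 7.7 -12.5 0 0 0 1; 0 8.6 -11.9 0 0 0 1; 0 8.4 -10 0 0 0 1; 0 9.1 -9.4 0 0 0 1"

```text
time: 14.98
tool_pos: [0.4824, 0.2514, 0.1618]
orientation: [-1.96, -2.453, 0.007]
ft_force: [-18.8, -8.0, 17.6]
grip_width: 0.0088
grasp_force: 31.1
```

Request:
play_rows --rows "0 0 0 0 0 0 1; 0 0 0 0 0 0 1"

```text
time: 15.22
tool_pos: [0.4824, 0.2514, 0.1617]
orientation: [-1.96, -2.453, 0.006]
ft_force: [-20.5, -8.3, 20.0]
grip_width: 0.0086
grasp_force: 31.3
```

Run:
```python
from h import *
from cell import r
s=r.state();p=s['tool_pos']
off=p-np.array([.4297,.2395,.0468]); u=np.array([.976,.218])
X=-186+1000*off[:2]@u; Z=20+1000*off[2]; print(np.round(p,4),'X,Z',X,Z,'r',np.hypot(X,Z),'theta from arc',np.degrees(np.arctan2(Z,-X))-6.14,'from Z only',np.degrees(np.arcsin(Z/187.1))-6.14,s['ft_force'],s['grasp_force'],s['grip_width'])
a=np.radians(np.degrees(np.arctan2(Z,-X)));
for t in (43,46,48,50):
    b=np.radians(t+6.14); print(t,np.round([-187.1*np.cos(b)-X,-(187.1*np.sin(b)-Z)],1)); X,Z=-187.1*np.cos(b),187.1*np.sin(b)
c=grab('scene','6'); cv2.imwrite('pics/g7.png',cv2.resize(c['frame'][120:300,180:400],(733,600))[:,:,::-1])
```

```text
[0.4824 0.2514 0.1617] X,Z -131.95193852343988 134.8973556784931 r 188.70243943612266 theta from arc 39.49239110089663 from Z only 39.99633325255918 [-20.54969     -8.28498043  19.96469087] 31.33193850517273 0.00861681460498404
43 [ 9.5 -6.6]
46 [ 7.6 -6.2]
48 [ 5.2 -3.9]
50 [ 5.4 -3.7]
```

View pics/g7.png

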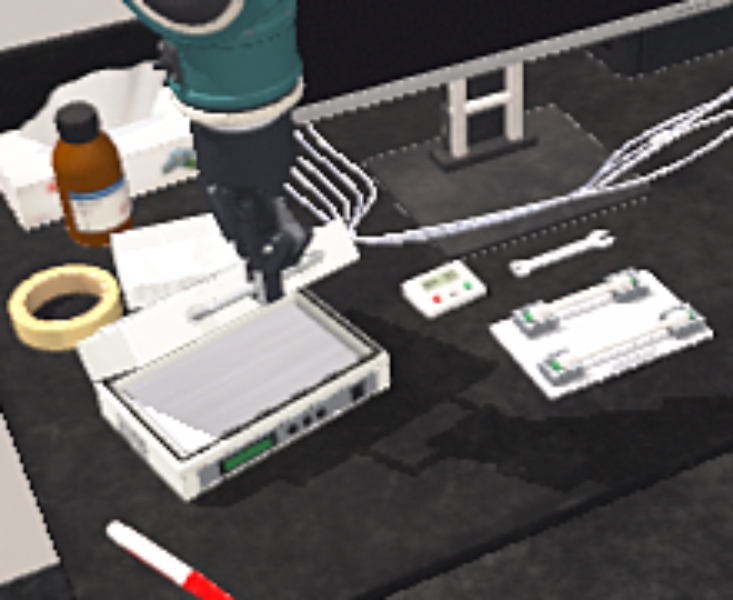

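The lid is up about 40 degrees with the bar still in the fingers, around crop (270,280). The carrier and both columns sit undisturbed. The force is radial, so I am slightly inside the arc and will ease outwards by 1.5 mm.

Request:
play_rows --rows "0 6.2 -7.7 0 0 0 1; 0 7.7 -6.3 0 0 0 1; 0 5.2 -3.9 0 0 0 1; 0 5.4 -3.8 0 0 0 1; 0 0 0 0 0 0 1"

```text
time: 15.9
tool_pos: [0.5083, 0.2573, 0.1837]
orientation: [-1.962, -2.454, 0.0]
ft_force: [-7.2, -4.5, 7.9]
grip_width: 0.0089
grasp_force: 30.9
```

Run:
```python
from h import *
from cell import r
s=r.state();p=s['tool_pos']
off=p-np.array([.4297,.2395,.0468]); u=np.array([.976,.218])
X=-186+1000*off[:2]@u; Z=20+1000*off[2]; print(np.round(p,4),X,Z,np.hypot(X,Z),np.degrees(np.arctan2(Z,-X))-6.14,np.degrees(np.arcsin(Z/188))-6.14,s['ft_force'],s['grasp_force'],s['grip_width'])
c=grab('scene','7')
f=c['frame'].astype(int)
cv2.imwrite('pics/g8.png',cv2.resize(c['frame'][175:275,195:305],(660,600),interpolation=cv2.INTER_CUBIC)[:,:,::-1])
# predicted pixels of the lid's front top corners (140 ahead, 38 up of the hinge) for three angles
B=np.array([.4297,.2400]); v=np.array([-.218,.976]); H=B+.186*u
for t in(45,50,55):
    q=np.radians(t); 
    for e in(1,-1):
        x=-.140*np.cos(q)+.038*np.sin(q); z=.045+.140*np.sin(q)+.038*np.cos(q)
        print(t,e,(proj(c,np.r_[H+u*x+v*e*.108,z])[0]-[195,175])*6)
```

```text
[0.5083 0.2573 0.1837] -105.40428816236867 156.94664570181243 189.05637667126146 49.97496214494914 50.457368895860334 [-7.19498768 -4.52857312  7.87536991] 30.89155822992325 0.008910446454497657
45 1 [ 95.61638827 226.64312338]
45 -1 [498.15849115  37.08591544]
50 1 [ 80.54429938 204.20551501]
50 -1 [483.34394791  17.23204749]
55 1 [ 65.46900468 183.23393622]
55 -1 [468.22755348  -1.16784845]
```

View pics/g8.png

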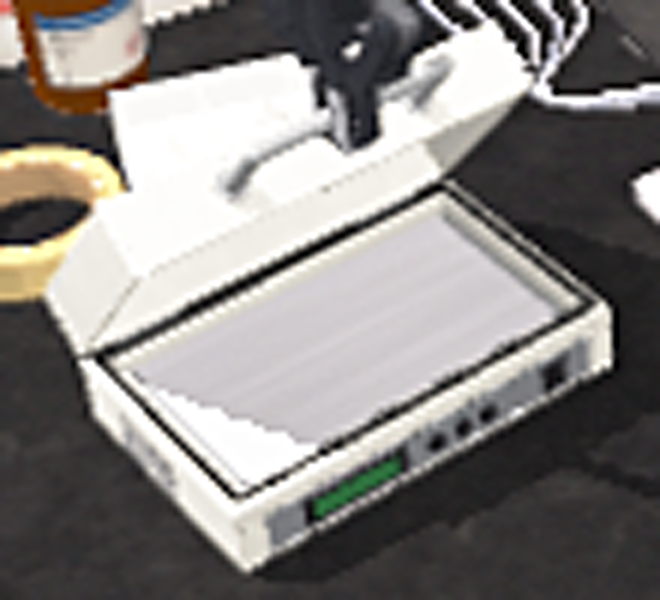

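The lid's top front corners are at about (95,205) and (490,25) in the crop. That is close to the 50 degree prediction, and the kinematics give 50 degrees. I'll hold, then hand in.

Request:
play_rows --rows "0 0 0 0 0 0 1; 0 0 0 0 0 0 1; 0 0 0 0 0 0 1; 0 0 0 0 0 0 1; 0 0 0 0 0 0 1"

```text
time: 16.58
tool_pos: [0.508, 0.2572, 0.1835]
orientation: [-1.961, -2.454, 0.001]
ft_force: [-7.0, -3.1, 7.5]
grip_width: 0.0087
grasp_force: 30.8
```

```bash
python3 -c "
from cell import r
print(r.state()['tool_pos'],r.state()['grasp_force']); print(r.close_job())"
```

```text
[0.50798098 0.25717774 0.18350649] 30.836131274700165
the job is handed in; nothing more can be done
None
```

Both columns are seated in their own nests and the gripper is holding the oven lid at about 50 degrees; the job is handed in at about 16.6 s of the 61 s limit, and no verdict was returned.

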